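# Feed a lemon through the juicer's sprung gate

## Task

Load the slow juicer: set the lemon from the chopping board on the green spring gate in the juicer's round mouth and let go, so that it rests there on the shut gate. Then take the pusher by its knob and press the lemon through the gate with it, down into the chamber; leave the pusher fully home in the mouth, its collar flat on the rim. Keep the gripper itself off the gate and leave the bowl, the honey jar and the mug where they stand.

Things in the scene. Friction and masses are not known exactly. Their poses are not given: they have to be found in the camera images.
- juicer: low slow juicer, fixed to the worktop: a dark round foot and a clear smoke-grey drum (140 mm across) with a dark rim on top, and a dark motor block behind it. Origin on the worktop below the centre of the mouth, z up; its x axis points from the drum to the motor block, the juice spout points to -x. The rim is flat, 196 mm above the worktop, and nothing of the juicer is higher than 198 mm
- mouth (a point): centre of the juicer's round mouth, level with the flat rim top (196 mm above the worktop). Bore 92 mm across; rim 141 mm outside. The shut gate lies 12 mm below; on the spout side a half-round guide continues the bore to 51 mm below the rim. The chamber is 132 mm across, its floor 134 mm below the rim, with a grey auger cone 9 mm high in the middle. Axes as the juicer's
- gate (a joint): the gate: a slick light green disc, 87 mm across, that closes the mouth 12 mm below the rim. Hinged at the edge nearest the motor block, it swings down into the chamber; a spring shuts it. 0 = shut and level, 1.5 rad = hanging open. It stays shut under the lemon's weight; about 2.5 N at its centre starts to open it; with the pusher home it is held open at about 1.2 to 1.35 rad
- lemon: yellow lemon, 83 mm long (its x axis, lying level at the start) and 58 mm thick, about 0.13 kg, lying on the chopping board. Origin at the lowest point of the lemon as it lies at the start (it turns with the lemon). In any attitude it passes through the bore
- lemon_center (a point): centre of the lemon, 29 mm above the board at the start. At rest on the shut gate this point is 17 mm above the rim; once in the chamber it is about 85 to 107 mm below the rim
- pusher: pusher, about 0.3 kg, standing upright on the worktop between the board and the juicer: slick pale grey round stem (87 mm across, 50 mm high, its lowest 12 mm tapered to 68 mm), on it a dark collar (108 mm across, 7 mm thick) and a dark upright round knob (40 mm across, from 57 to 102 mm above the underside). Origin at the centre of the stem's underside, z up along its axis. Pressing it home takes less than 15 N
- collar (a point): centre of the underside of the pusher's collar, 50 mm above the pusher's origin; home, the collar lies flat on the rim, this point coincides with the mouth point and the stem reaches 38 mm below the level of the shut gate
- chop_board: wooden chopping board, fixed, 18 mm thick: a square blade, 214 x 216 mm, its centre 64 mm from the origin along +y, and a handle along -y. Origin at the middle of the whole board's underside. Behind the board a wall cabinet hangs over the worktop, its underside about 0.5 m up and its front at about x = 0.55 m from the robot's axis, from y = 0 to the right
- bowl: white bowl, 113 mm across and 65 mm high, under the juicer's spout; stays where it is. Origin at the centre of its underside
- honey: honey jar with a red lid, 64 mm across and 97 mm high; stays where it is. Origin at the centre of its underside
- cup: beige speckled mug, 83 mm across and 93 mm high, with a handle; stays where it is. Origin at the centre of its underside
There are look-alikes about, which are no part of the job. Leave any blue look-alike of the pusher alone. What is shaped like the lemon but turquoise is not meant.

How it is judged (in metres and radians):
On the way, in this order (a step that is already met when the one before it is completed fails the run):
1. the lemon rests on the shut gate in the mouth, let go (horizontal distance between lemon_center and mouth below 0.035 m and z of lemon_center in the frame of mouth between 0.005 and 0.035 m and value of joint gate below 0.12 rad and contact force between the fingers and lemon below 0.1 N and linear speed of lemon below 0.05 m/s), for 0.2 s.
2. the pusher presses on the lemon and the gate swings open under it (contact force between pusher and lemon above 0.5 N and value of joint gate above 0.3 rad).
3. the whole lemon is below the gate's level (z of lemon_center in the frame of mouth below -0.05 m), for 0.1 s.
At the end, for the whole second after the job is handed in: The lemon lies at rest in the juicer's chamber, its centre more than 50 mm below the rim and within 60 mm of the mouth's axis; the pusher stands at rest in the mouth, upright within 0.06 rad, its collar within 4 mm of the rim top and 10 mm of the mouth's centre (z of lemon_center in the frame of mouth below -0.05 m and horizontal distance between lemon_center and mouth below 0.06 m and z of collar in the frame of mouth below 0.004 m and horizontal distance between collar and mouth below 0.01 m and angle between pusher's own z axis and vertical below 0.06 rad and linear speed of pusher below 0.02 m/s and linear speed of lemon below 0.03 m/s); the robot touches nothing.
It fails at once if the gripper's fingers touch the gate (contact force between the fingers and gate above 0.3 N).
It fails at once if the bowl is moved more than 20 mm (distance of bowl from where it was at the start of the episode above 0.02 m).
It fails at once if the honey jar is moved more than 20 mm or tipped (distance of honey from where it was at the start of the episode above 0.02 m or angle between honey's own z axis and vertical above 0.3 rad).
It fails at once if the mug is moved more than 20 mm or tipped (distance of cup from where it was at the start of the episode above 0.02 m or angle between cup's own z axis and vertical above 0.3 rad).
It also fails if it takes over 61 s, if anything falls off the work surface, if the arm or the gripper's body presses on something with over 40 N, if the wrist force passes 120 N, or if a joint passes its speed limit or range.

## Robot

A 6-joint arm with a two-finger parallel gripper is mounted at the origin on a cart in front of the work surface, level with it; the furniture and walls round the work are solid. World frame = base frame: x ahead of the robot, y to its left, z up, the work surface at z = 0. Lengths are in m, angles in degrees, forces in N, time in s.
With the tool pointing down it reaches from about 0.375 to 0.9 m from the base axis. Payload 3.1 kg.
Tool frame: the origin (TCP) lies between the finger pads; the fingertips stand 11 mm ahead of it and the grasp point (between the pads) lies 8 mm behind it; z points along the fingers, y is the line along which they close (so a half turn about z gives the same grasp; the last joint's range is limited). The gripper opens to 87 mm and grips with 3 to 60 N. Pads are 19 mm wide; open, the fingers measure 117 mm over their backs; the gripper's body (75 mm by 190 mm) begins 51 mm behind the grasp point.
Start: joints at [-76.06, 30.224, 82.088, -0, 67.689, -10.227], TCP at [0.256, -0.57, 0.234] pointing down, gripper open.
Joint ranges: [-176.69, 176.69], [-43.24, 126.21], [12.49, 139.97], [-82, 262], [0, 151.66], [-163.58, 163.58]. Speed limits (degrees/s): [159.86, 159.86, 180, 180, 180, 180].

## Interface

Orientations are given as a 3x3 rotation matrix whose columns are the frame's x, y, z axes.
In Python, from rig import bot, viewer, workorder, nets gives the robot as it stands. The module is installed in compiled form; this text tells all that it offers.
- The arm moves only by the tool move_arm, never from a script. Its argument "increments" is a list of rows, each a list of 7 numbers: the shift along the tool's x, y, z normalised to -1 to 1, where 1 is 0.3 m, then the turn, a rotation vector about the tool's x, y, z normalised to -1 to 1, where 1 is pi rad, then the opening, from 0 (shut) to 1 (fully open). In form: [[tx, ty, tz, wx, wy, wz, grip], ...]. A call has 1 to 10 rows; each row is the pose to reach, as a shift and turn from the pose commanded when the call began, along the tool's axes at that moment, turning the shorter way round; what a row does not reach only later rows make up. A row lasts 1/12 s, in which the tool goes at most 41.7 mm and 7.16 degrees, less where a joint would pass 70% of its speed; a pose out of reach is approached as far as the arm can. A call with a number of a shift or a turn outside -1 to 1 is refused whole. A call with a gripper value outside its range is refused whole. The fingers move at their own pace and stop on an object; the grip force is fixed at half the most. Time passes only in rows, so rows that repeat a pose let the fingers close. It gives the time, the measured TCP pose, the force, the opening and the grip force at its end, in the units of the state.
- bot.read_state(): the state, without advancing time (a new reading comes with each control period).
- viewer.capture(name): name is "scene" or "side" or "wrist"; returns a dict with "image" (400x640x3 uint8, blue, green, red), "K" (3x3 intrinsics, pixels), "eye" and "orientation" of the camera in the world. Camera axes: x right, y up, looking along -z (the intrinsics and any distortion apply to the point x, -y, -z); pixel columns grow to the right and rows downward; lengths in m; the calibration is good to about 2 mm. The wrist camera is an equidistant fisheye: a pixel r from the principal point sees the ray r / f radians off the axis. A picture is of the moment at which its call begins. There is no depth.
- workorder.hand_in(): hands the job in; it is judged then, once.
Trained networks look in the newest picture that a camera, given by its name, has taken for a name from the list of things; names that differ only in an ending like _2 or _b are one class to them, and where a whole thing is asked for, a point or a joint stands for the part that bears it (a point fixed in the world has none). Each returns a list of dicts, best first, with "conf" (0 to 1); they miss things now and then, are a little off and sometimes report something else, mostly with a low value. They report only what shows in the picture. A call takes as long as a camera call. They do not tell look-alikes from the thing itself.
- nets.find_in(camera, thing): "location" ([column, row] in pixels, amid what is visible of it).
The state is a dict: "time_s": time; "joint_positions": joint angles; "qvel": joint speeds; "tau": joint torques, N m; "position": TCP position; "tcp_rot": TCP orientation; "force": force on the tool from outside, world axes, zero at the start; "moment": the same for the moment, N m; "opening": opening from 0.0 (shut) to 1.0 (fully open); "grasp_force": force on a finger pad.
Only numpy, scipy, OpenCV 4.12 (cv2) and the standard library are available. Lean on these libraries where they do the work, as an engineer would, in place of code of your own. Each camera call takes 0.05 s, during which the arm holds its last target. There are 200 camera calls.

## Working session

There is one attempt and no reset: what is moved stays moved. The work goes in short steps, Python scripts to look and compute and a tool call to move; the robot and the scene stay as the last step left them, time stands still between calls to the robot, and variables do not carry over. Pictures are saved under pics/ and viewed, at most 10 in all, crops included, and the job is handed in when it is done.

Besides the shell and the picture viewer there is one more tool, called after "Request:" in YAML: its name, and indented under it one key for each argument. move_arm: Moves the arm, as the interface text tells. Its arguments: {"type":"object","properties":{"increments":{"type":"array"}},"required":["increments"]}

```bash
mkdir -p pics; cat > h.py <<'E'
import numpy as np, cv2
from rig import bot, viewer, workorder, nets
def ray(c,px):
    K=c["K"];u=(px[0]-K[0][2])/K[0][0];v=(px[1]-K[1][2])/K[1][1]
    return np.array(c["orientation"])@np.array([u,-v,-1.0])
def wray(c,px):
    K=c["K"];u=(px[0]-K[0][2])/K[0][0];v=(px[1]-K[1][2])/K[1][1]
    r=np.hypot(u,v);s=np.sin(r)/max(r,1e-9)
    return np.array(c["orientation"])@np.array([u*s,-v*s,-np.cos(r)])
def atz(c,px,z,f=ray):
    d=f(c,px);e=np.array(c["eye"]);return e+d*(z-e[2])/d[2]
def tri(cs,pxs,fs):
    A=0;b=0
    for c,p,f in zip(cs,pxs,fs):
        d=f(c,p);d=d/np.linalg.norm(d);P=np.eye(3)-np.outer(d,d);A=A+P;b=b+P@np.array(c["eye"])
    return np.linalg.solve(A,b)
def proj(c,X,wrist=False):
    p=np.array(c["orientation"]).T@(np.array(X)-np.array(c["eye"]));x,y,z=p[0],-p[1],-p[2]
    K=c["K"]
    if wrist:
        t=np.arctan2(np.hypot(x,y),z);n=np.hypot(x,y)+1e-12;a,b=t*x/n,t*y/n
    else: a,b=x/z,y/z
    return np.array([K[0][0]*a+K[0][2],K[1][1]*b+K[1][2]])
E
python3 - <<'E'
from h import *
for n in ["scene","side","wrist"]:
    c=viewer.capture(n);cv2.imwrite(f"pics/{n}0.png",c["image"]);print(n,np.round(c["eye"],3),np.round(c["orientation"],3).tolist(),np.round(c["K"],1).tolist())
    for t in ["lemon","pusher","juicer","mouth","gate","bowl","honey","cup","chop_board","collar"]:
        try:print(t,[(np.round(d["location"]).astype(int).tolist(),round(d["conf"],2)) for d in nets.find_in(n,t)][:4])
        except Exception as e:print(t,e)
a=np.vstack([cv2.imread("pics/scene0.png"),cv2.imread("pics/side0.png")])
E
```

```text
scene [-0.551  0.743  0.998] [[-0.605, 0.438, -0.665], [-0.796, -0.321, 0.513], [0.011, 0.84, 0.543]] [[397.6, 0.0, 322.2], [0.0, 397.6, 203.8], [0.0, 0.0, 1.0]]
lemon [([417, 197], 0.56), ([250, 229], 0.47)]
pusher [([205, 258], 0.86), ([311, 230], 0.77)]
juicer [([252, 226], 0.68)]
mouth [([250, 227], 0.82)]
gate [([257, 211], 0.51)]
bowl [([286, 262], 0.94)]
honey [([285, 214], 0.53)]
cup [([212, 278], 0.93), ([313, 230], 0.15)]
chop_board [([391, 212], 0.84)]
collar [([313, 231], 0.68), ([207, 254], 0.63)]
side [ 0.434 -1.269  0.971] [[0.997, 0.059, -0.049], [-0.074, 0.57, -0.818], [-0.021, 0.82, 0.573]] [[373.5, 0.0, 316.4], [0.0, 373.5, 197.8], [0.0, 0.0, 1.0]]
lemon [([293, 318], 0.88), ([306, 254], 0.57)]
pusher [([312, 209], 0.79), ([309, 251], 0.22)]
juicer [([327, 169], 0.6)]
mouth [([324, 168], 0.88), ([317, 154], 0.6), ([297, 154], 0.25)]
gate [([314, 153], 0.68), ([306, 254], 0.38)]
bowl [([286, 188], 0.81)]
honey [([345, 198], 0.6)]
cup [([298, 152], 0.63)]
chop_board [([301, 263], 0.81)]
collar [([308, 207], 0.72)]
wrist [ 0.324 -0.539  0.385] [[0.408, 0.878, 0.249], [-0.913, 0.393, 0.112], [0.001, -0.273, 0.962]] [[309.7, 0.0, 322.3], [0.0, 309.7, 197.7], [0.0, 0.0, 1.0]]
lemon [([357, 58], 0.76)]
pusher []
juicer []
mouth []
gate []
bowl []
honey []
cup []
chop_board [([171, 14], 0.94)]
collar [([172, 14], 0.51)]
```

View pics/scene0.png

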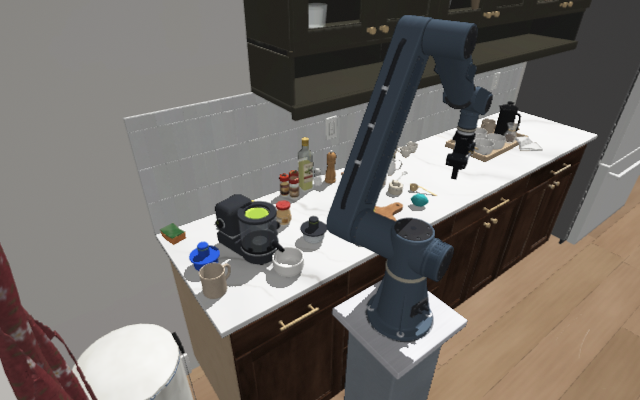

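View pics/side0.png

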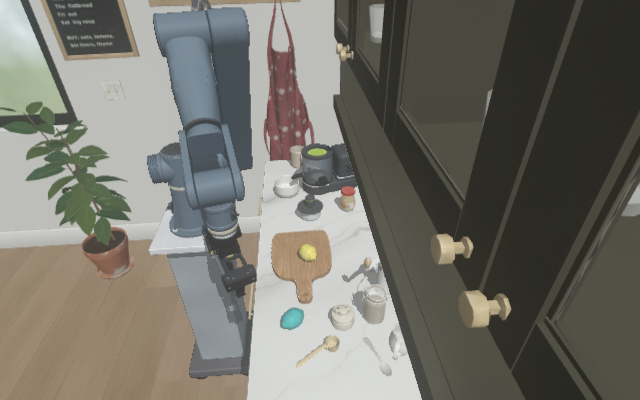

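Scene view: the real pusher is dark/grey at (313,230) and the blue look-alike is at (205,257). The green gate is at (257,213), bowl (287,262), mug (213,280), honey (284,212). Side view: the yellow lemon is on the board at (308,253) and the turquoise look-alike at (292,318). The pusher is at (310,208) and the gate at (317,153). I choose yellow and dark grey, and will check them in a crop.

```bash
python3 - <<'E'
from h import *
s=viewer.capture("scene");d=viewer.capture("side")
hs=lambda c:cv2.cvtColor(c["image"],cv2.COLOR_BGR2HSV)
def blob(c,lo,hi,box):
    m=cv2.inRange(hs(c),lo,hi);k=np.zeros_like(m);x0,y0,x1,y1=box;k[y0:y1,x0:x1]=1;m=m*k
    n,l,st,ce=cv2.connectedComponentsWithStats(m);i=1+np.argmax(st[1:,4]);print(st[i],ce[i]);return l==i,ce[i]
ml,cl=blob(d,(20,120,60),(34,255,255),(280,230,340,280))
print("lemon side z=.047",atz(d,cl,.047))
ys,xs=np.nonzero(ml);P=np.array([atz(d,p,.047)[:2] for p in zip(xs,ys)]);w,v=np.linalg.eigh(np.cov(P.T));print(np.sqrt(w)*4,v[:,1])
_,g1=blob(s,(35,100,60),(50,255,255),(230,190,290,240));_,g2=blob(d,(35,90,60),(50,255,255),(290,135,340,175))
print("gate",atz(s,g1,.184),atz(d,g2,.184),tri([s,d],[g1,g2],[ray,ray]))
print("pusher knob top z~.1",atz(s,(313.5,220),.1),atz(d,(310,198),.1))
a=cv2.resize(s["image"][185:305,170:350],None,fx=3.2,fy=3.2,interpolation=2)
b=cv2.resize(d["image"][130:310,255:375],(256*1,384),interpolation=2)
cv2.imwrite("pics/c1.png",a);cv2.imwrite("pics/c2.png",cv2.resize(d["image"][140:290,255:375],None,fx=4,fy=4,interpolation=2)) 
E
```

```text
Traceback (most recent call last):
ValueError: attempt to get argmax of an empty sequence
```

```bash
python3 - <<'E'
from h import *
s=viewer.capture("scene");d=viewer.capture("side")
np.save("cams.npy",[s,d],allow_pickle=True)
hs=lambda c:cv2.cvtColor(np.ascontiguousarray(c["image"]),cv2.COLOR_BGR2HSV)
print(hs(d)[253,300:316:4].tolist(),hs(d)[153,312:324:4].tolist(),hs(s)[213,250:266:4].tolist())
def blob(c,lo,hi,box):
    x0,y0,x1,y1=box;m=cv2.inRange(hs(c)[y0:y1,x0:x1],lo,hi)
    n,l,st,ce=cv2.connectedComponentsWithStats(m);i=1+np.argmax(st[1:,4]);ys,xs=np.nonzero(l==i);print(st[i]);return np.c_[xs+x0,ys+y0],ce[i]+[x0,y0]
cv2.imwrite("pics/c1.png",cv2.resize(s["image"][185:305,170:350],None,fx=3.2,fy=3.2,interpolation=2))
cv2.imwrite("pics/c2.png",cv2.resize(d["image"][140:290,255:375],None,fx=4,fy=4,interpolation=2)) 
ml,cl=blob(d,(22,140,60),(34,255,255),(290,238,325,270))
print("lemon side z=.047",atz(d,cl,.047))
P=np.array([atz(d,p,.047)[:2] for p in ml]);w,v=np.linalg.eigh(np.cov(P.T));print(np.sqrt(w)*4,v[:,1])
_,g1=blob(s,(33,100,60),(55,255,255),(230,190,290,240));_,g2=blob(d,(33,90,60),(55,255,255),(290,135,340,175))
print("gate",atz(s,g1,.184),atz(d,g2,.184),tri([s,d],[g1,g2],[ray,ray]))
print("pusher knob top z~.1",atz(s,(313.5,220),.1),atz(d,(310,198),.1))
E
```

```text
[[28, 93, 172], [29, 94, 203], [27, 105, 230], [26, 109, 231]] [[37, 121, 188], [37, 121, 188], [37, 121, 188]] [[38, 154, 217], [38, 154, 217], [38, 153, 217], [37, 153, 217]]Traceback (most recent call last):
  File "<stdin>", line 11, in <module>
  File "<stdin>", line 8, in blob
    return _wrapfunc(a, 'argmax', axis=axis, out=out, **kwds)
    return bound(*args, **kwds)
ValueError: attempt to get argmax of an empty sequence
```

View pics/c2.png

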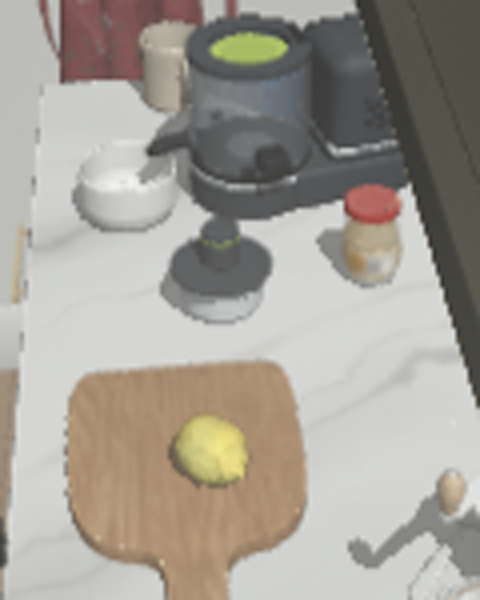

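The crop confirms the choices. The yellow lemon on the board is at (307.5,252.5), with its nose pointing lower right. The dark pusher with its knob is at (310,200), the green gate at (317,152), the honey at (348,198) and the bowl at (286,187).

```bash
cat >> h.py <<'E'
def blob(c,lo,hi,box):
    x0,y0,x1,y1=box;m=cv2.inRange(cv2.cvtColor(np.ascontiguousarray(c["image"]),cv2.COLOR_BGR2HSV)[y0:y1,x0:x1],lo,hi)
    n,l,st,ce=cv2.connectedComponentsWithStats(m)
    if n<2: print("none");return None,None
    i=1+np.argmax(st[1:,4]);ys,xs=np.nonzero(l==i);print(st[i]);return np.c_[xs+x0,ys+y0],ce[i]+[x0,y0]
E
python3 - <<'E'
from h import *
s,d=np.load("cams.npy",allow_pickle=True)
ml,cl=blob(d,(24,80,60),(34,255,255),(290,238,325,270))
print("lemon side z=.047",cl,atz(d,cl,.047))
P=np.array([atz(d,p,.047)[:2] for p in ml]);w,v=np.linalg.eigh(np.cov(P.T));print(np.sqrt(w)*4,v[:,1])
_,g1=blob(s,(33,100,60),(55,255,255),(230,190,290,240));_,g2=blob(d,(33,90,60),(55,255,255),(290,135,340,175))
print("gate",atz(s,g1,.184),atz(d,g2,.184),tri([s,d],[g1,g2],[ray,ray]))
print("pusher knob top z~.1",atz(s,(313.5,220),.1),atz(d,(310,196.5),.1))
print("collar",atz(d,(310,206.5),.055),"honey lid",atz(d,(348,190),.097),"bowl",atz(d,(286,180),.065))
print("motor blk right..",atz(d,(335,152),.19))
E
```

```text
[  9   6  18  17 239]
lemon side z=.047 [307.59414226 252.08786611] [ 0.45596434 -0.28465938  0.047     ]
[0.06220768 0.09100343] [-0.2047001   0.97882474]
[ 15  17  24  12 223]
[ 18  13  19   8 105]
gate [0.53922281 0.20366382 0.184     ] [0.52950501 0.21208177 0.184     ] [0.53037749 0.20682187 0.18838959]
pusher knob top z~.1 [ 0.47481812 -0.00708328  0.1       ] [ 0.48250642 -0.01365399  0.1       ]
collar [ 0.48066176 -0.02135588  0.055     ] honey lid [0.6443405  0.02187204 0.097     ] bowl [0.38345802 0.17998095 0.065     ]
motor blk right.. [0.60809854 0.18932501 0.19      ]
```

```bash
cat >> h.py <<'E'
from scipy.spatial.transform import Rotation as Ro
def plan(pos,yaw,tool=None):
    "pos TCP, yaw deg = world direction of tool y axis, tool down; base is measured pose"
    s=bot.read_state();R=np.array(s["tcp_rot"]);p=np.array(s["position"])
    best=None
    for a in (yaw,yaw+180):
        y=np.array([np.cos(np.radians(a)),np.sin(np.radians(a)),0]);z=np.array([0,0,-1.]);G=np.c_[np.cross(y,z),y,z]
        w=Ro.from_matrix(R.T@G).as_rotvec()
        if best is None or np.linalg.norm(w)<np.linalg.norm(best):best=w
    print("t",np.round(R.T@(np.array(pos)-p)/.3,4),"w",np.round(best/np.pi,4),"J6",round(s["joint_positions"][5],1),"J1",round(s["joint_positions"][0],1))
E
python3 - <<'E'
from h import *
s=bot.read_state();print(np.round(s["tcp_rot"],3).tolist())
y=np.array(s["tcp_rot"])[:,1];plan([.42,-.32,.22],np.degrees(np.arctan2(y[1],y[0])))
E
```

```text
[[0.912, 0.409, -0.0], [0.409, -0.912, 0.0], [-0.0, -0.0, -1.0]]
t [ 0.8405 -0.5369  0.0452] w [-0.  0.  0.] J6 -10.2 J1 -76.1
```

Request:
move_arm:
  increments:
    - [0.84, -0.54, 0.04, 0, 0, 0, 1]
    - [0.84, -0.54, 0.04, 0, 0, 0, 1]
    - [0.84, -0.54, 0.04, 0, 0, 0, 1]
    - [0.84, -0.54, 0.04, 0, 0, 0, 1]
    - [0.84, -0.54, 0.04, 0, 0, 0, 1]
    - [0.84, -0.54, 0.04, 0, 0, 0, 1]
    - [0.84, -0.54, 0.04, 0, 0, 0, 1]
    - [0.84, -0.54, 0.04, 0, 0, 0, 1]
    - [0.84, -0.54, 0.04, 0, 0, 0, 1]
    - [0.84, -0.54, 0.04, 0, 0, 0, 1]

```text
time_s: 2.68
position: [0.4198, -0.3196, 0.2218]
tcp_rot: [[0.912, 0.411, 0.0], [0.411, -0.912, -0.001], [-0.0, 0.001, -1.0]]
force: [-0.3, -1.4, -0.5]
opening: 0.999
grasp_force: 0.0
```

```bash
python3 - <<'E'
from h import *
w=viewer.capture("wrist");cv2.imwrite("pics/w1.png",w["image"])
print([(np.round(d["location"]).tolist(),d["conf"]) for d in nets.find_in("wrist","lemon")])
ml,cl=blob(w,(22,80,60),(34,255,255),(0,0,640,400))
print("c",cl,atz(w,cl,.047,wray))
P=np.array([atz(w,p,.047,wray)[:2] for p in ml]);a,v=np.linalg.eigh(np.cov(P.T));print(P.mean(0),np.sqrt(a)*4,v[:,1]);print(bot.read_state()["position"])
np.save("w1.npy",[w],allow_pickle=True)
E
```

```text
[([311.0, 137.0], 0.96), ([457.0, 252.0], 0.47), ([115.0, 39.0], 0.41), ([26.0, 78.0], 0.36)]
[ 269  107   78   56 3186]
c [307.0514752  134.72630257] [ 0.45937802 -0.28405761  0.047     ]
[ 0.45936974 -0.28397199] [0.05753385 0.07896648] [-0.60057283  0.79957005]
[ 0.41917449 -0.32089491  0.22177481]
```

View pics/w1.png

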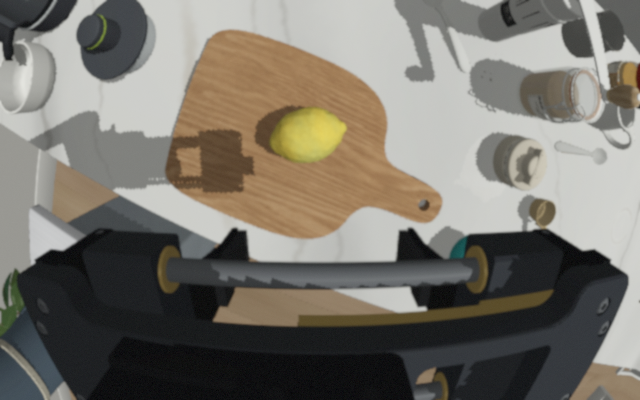

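The wrist view shows the yellow lemon at (308,135) on the board, its nose to the right at (345,128). The fit is 57 x 79 mm, which matches the given size. The pusher is at (110,35).

```bash
python3 - <<'E'
from h import *
plan([.4585,-.2843,.15],36.9)
E
```

```text
t [ 0.1695 -0.0582  0.2391] w [ 4.000e-04 -2.000e-04  4.288e-01] J6 16.4 J1 -49.6
```

Request:
move_arm:
  increments:
    - [0.17, -0.058, 0.1, 0, 0, 0.43, 1]
    - [0.17, -0.058, 0.1, 0, 0, 0.43, 1]
    - [0.17, -0.058, 0.1, 0, 0, 0.43, 1]
    - [0.17, -0.058, 0.1, 0, 0, 0.43, 1]
    - [0.17, -0.058, 0.1, 0, 0, 0.43, 1]
    - [0.17, -0.058, 0.1, 0, 0, 0.43, 1]
    - [0.17, -0.058, 0.1, 0, 0, 0.43, 1]
    - [0.17, -0.058, 0.1, 0, 0, 0.43, 1]
    - [0.17, -0.058, 0.1, 0, 0, 0.43, 1]
    - [0.17, -0.058, 0.1, 0, 0, 0.43, 1]

```text
time_s: 3.62
position: [0.4582, -0.2848, 0.1915]
tcp_rot: [[0.675, -0.738, 0.0], [-0.738, -0.675, -0.001], [0.001, 0.0, -1.0]]
force: [-0.2, 0.3, 0.2]
opening: 0.998
grasp_force: 0.0
```

```bash
python3 - <<'E'
from h import *
w=viewer.capture("wrist")
ml,cl=blob(w,(22,80,60),(34,255,255),(0,0,640,400))
P=np.array([atz(w,p,.047,wray)[:2] for p in ml]);a,v=np.linalg.eigh(np.cov(P.T));print((P.max(0)+P.min(0))/2,P.mean(0),np.sqrt(a)*4,v[:,1])
plan([.4585,-.2843,.05],36.9)
E
```

```text
[ 292  146   59   83 3569]
[ 0.45920284 -0.28343193] [ 0.45954373 -0.28404002] [0.0575777  0.07938502] [-0.59334258  0.80495005]
t [-0.001  -0.002   0.4719] w [ 0.0001 -0.0002  0.0295] J6 94.1 J1 -43.7
```

Request:
move_arm:
  increments:
    - [0, -0.002, 0.15, 0, 0, 0.03, 1]
    - [0, -0.002, 0.25, 0, 0, 0.03, 1]
    - [0, -0.002, 0.35, 0, 0, 0.03, 1]
    - [0, -0.002, 0.42, 0, 0, 0.03, 1]
    - [0, -0.002, 0.476, 0, 0, 0.03, 1]
    - [0, -0.002, 0.476, 0, 0, 0.03, 1]
    - [0, -0.002, 0.476, 0, 0, 0.03, 1]
    - [0, -0.002, 0.476, 0, 0, 0.03, 0]
    - [0, -0.002, 0.476, 0, 0, 0.03, 0]
    - [0, -0.002, 0.476, 0, 0, 0.03, 0]

```text
time_s: 4.5
position: [0.46, -0.283, 0.0501]
tcp_rot: [[0.61, -0.792, 0.002], [-0.792, -0.61, -0.002], [0.003, -0.0, -1.0]]
force: [-0.7, -0.4, 0.3]
opening: 0.85
grasp_force: 0.0
```

Request:
move_arm:
  increments:
    - [0, 0, 0, 0, 0, 0, 0]
    - [0, 0, 0, 0, 0, 0, 0]
    - [0, 0, 0, 0, 0, 0, 0]
    - [0, 0, 0, 0, 0, 0, 0]
    - [0, 0, 0, 0, 0, 0, 0]
    - [0, 0, 0, 0, 0, 0, 0]

```text
time_s: 5.0
position: [0.4595, -0.2824, 0.0494]
tcp_rot: [[0.61, -0.792, 0.0], [-0.792, -0.61, -0.001], [0.001, 0.0, -1.0]]
force: [-1.7, 0.1, 6.4]
opening: 0.642
grasp_force: 29.1
```

Request:
move_arm:
  increments:
    - [0, 0, -0.1, 0, 0, 0, 0]
    - [0, 0, -0.22, 0, 0, 0, 0]
    - [0, 0, -0.34, 0, 0, 0, 0]
    - [0, 0, -0.46, 0, 0, 0, 0]
    - [0, 0, -0.58, 0, 0, 0, 0]
    - [0, 0, -0.66, 0, 0, 0, 0]
    - [0, 0, -0.74, 0, 0, 0, 0]
    - [0, 0, -0.74, 0, 0, 0, 0]

```text
time_s: 5.67
position: [0.4616, -0.2837, 0.2756]
tcp_rot: [[0.61, -0.792, 0.008], [-0.792, -0.61, -0.007], [0.01, -0.002, -1.0]]
force: [1.1, 0.4, -1.3]
opening: 0.636
grasp_force: 29.1
```

Request:
move_arm:
  increments:
    - [-0.09, -0.08, 0, 0, 0, 0, 0]
    - [-0.18, -0.16, 0, 0, 0, 0, 0]
    - [-0.27, -0.24, 0, 0, 0, 0, 0]
    - [-0.36, -0.32, 0, 0, 0, 0, 0]
    - [-0.45, -0.4, 0, 0, 0, 0, 0]
    - [-0.54, -0.48, 0, 0, 0, 0, 0]
    - [-0.63, -0.56, 0, 0, 0, 0, 0]
    - [-0.72, -0.64, 0, 0, 0, 0, 0]
    - [-0.81, -0.72, 0, 0, 0, 0, 0]
    - [-0.88, -0.77, 0, 0, 0, 0, 0]

```text
time_s: 6.5
position: [0.4805, 0.071, 0.2693]
tcp_rot: [[0.611, -0.792, -0.002], [-0.792, -0.611, 0.001], [-0.003, 0.001, -1.0]]
force: [-0.4, -0.8, -1.8]
opening: 0.638
grasp_force: 29.1
```

```bash
python3 - <<'E'
from h import *
w=viewer.capture("wrist");cv2.imwrite("pics/w2.png",w["image"]);np.save("w2.npy",[w],allow_pickle=True)
for t in ["mouth","gate","pusher","lemon","honey"]:print(t,[(np.round(d["location"]).tolist(),d["conf"]) for d in nets.find_in("wrist",t)][:3])
m,c=blob(w,(33,90,60),(50,255,255),(0,0,640,400))
if m is not None:
    P=np.array([atz(w,p,.184,wray)[:2] for p in m]);print(c,P.mean(0),P.min(0),P.max(0))
print(bot.read_state()["position"],bot.read_state()["grasp_force"])
E
```

```text
mouth [([160.0, 196.0], 0.96)]
gate []
pusher [([361.0, 116.0], 0.65), ([326.0, 234.0], 0.43)]
lemon [([324.0, 236.0], 0.83)]
honey [([233.0, 62.0], 0.9)]
[347 106   7  16  27]
[348.81481481 114.03703704] [0.50897144 0.00110298] [ 0.5061705  -0.00571582] [0.51064173 0.00567783]
[0.48110383 0.0672875  0.27002536] 29.066445878706872
```

View pics/w2.png

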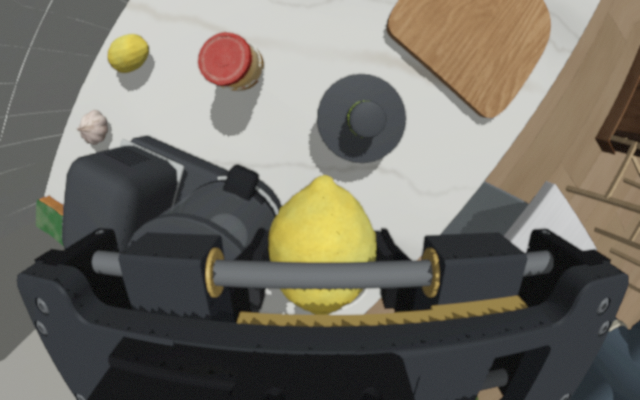

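The lemon is held firmly at (323,240) and the pusher is at (362,117). The gripper hides the mouth, so I'll turn the camera toward it.

```bash
python3 - <<'E'
from h import *
plan([.435,.207,.275],-90)
w=np.load("w2.npy",allow_pickle=True)[0]
print(atz(w,(362,117),.057,wray),atz(w,(368,117),.102,wray))
E
```

```text
t [-0.4629 -0.1619 -0.0165] w [ 0.0003  0.0003 -0.2914] J6 137.2 J1 -5.2
[ 0.4855731 -0.0118     0.057    ] [ 0.48575678 -0.01272809  0.102     ]
```

Request:
move_arm:
  increments:
    - [-0.12, -0.04, -0.02, 0, 0, -0.04, 0]
    - [-0.23, -0.08, -0.02, 0, 0, -0.08, 0]
    - [-0.35, -0.12, -0.02, 0, 0, -0.12, 0]
    - [-0.463, -0.162, -0.02, 0, 0, -0.16, 0]
    - [-0.463, -0.162, -0.02, 0, 0, -0.2, 0]
    - [-0.463, -0.162, -0.02, 0, 0, -0.24, 0]
    - [-0.463, -0.162, -0.02, 0, 0, -0.27, 0]
    - [-0.463, -0.162, -0.02, 0, 0, -0.291, 0]
    - [-0.463, -0.162, -0.02, 0, 0, -0.291, 0]
    - [-0.463, -0.162, -0.02, 0, 0, -0.291, 0]

```text
time_s: 7.63
position: [0.4356, 0.2067, 0.2765]
tcp_rot: [[1.0, -0.005, -0.0], [-0.005, -1.0, -0.0], [-0.0, 0.0, -1.0]]
force: [-0.6, -0.0, -1.2]
opening: 0.64
grasp_force: 29.1
```

```bash
python3 - <<'E'
from h import *
w=viewer.capture("wrist");cv2.imwrite("pics/w3.png",w["image"]);np.save("w3.npy",[w],allow_pickle=True)
m,c=blob(w,(33,90,60),(50,255,255),(0,0,640,400))
P=np.array([atz(w,p,.184,wray)[:2] for p in m]);print(c,P.mean(0),P.min(0),P.max(0))
print(cv2.minEnclosingCircle(P.astype(np.float32)))
E
```

```text
[ 266   27  112  113 9717]
[321.22496655  84.13275702] [0.53239384 0.20729961] [0.48869098 0.16379685] [0.57857681 0.25048063]
((0.53416907787323, 0.20697152614593506), 0.045918744057416916)
```

View pics/w3.png

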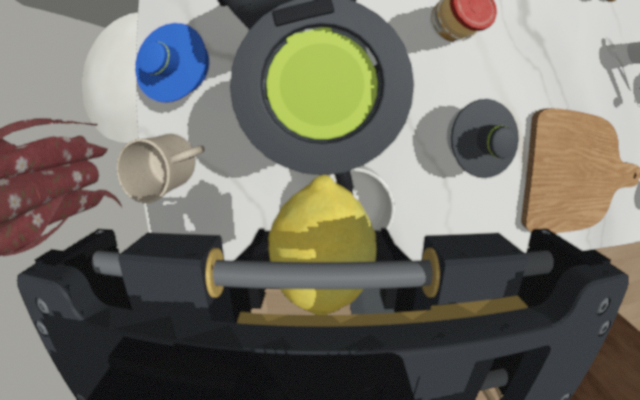

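The mouth shows clearly: the green gate's centre is at (321,84), it measures 45 mm in radius, and that puts it at world (0.532, 0.207). The blue pusher look-alike is at (172,62) and the real pusher at (484,138).

Request:
move_arm:
  increments:
    - [0.1, 0, 0, 0, 0, 0, 0]
    - [0.2, 0, 0, 0, 0, 0, 0]
    - [0.3, 0, 0, 0, 0, 0, 0]
    - [0.322, 0, 0.0, 0, 0, 0, 0]
    - [0.322, 0, 0, 0, 0, 0, 0]
    - [0.322, 0, 0.06, 0, 0, 0, 0]
    - [0.322, 0, 0.12, 0, 0, 0, 0]
    - [0.322, 0, 0.16, 0, 0, 0, 0]
    - [0.322, 0, 0.18, 0, 0, 0, 0]
    - [0.322, 0, 0.18, 0, 0, 0, 0]

```text
time_s: 8.52
position: [0.5295, 0.2073, 0.2212]
tcp_rot: [[1.0, -0.001, -0.005], [-0.001, -1.0, -0.001], [-0.005, 0.001, -1.0]]
force: [-0.4, 1.0, -1.5]
opening: 0.639
grasp_force: 29.1
```

Request:
move_arm:
  increments:
    - [0, 0, 0.006, 0, 0, 0, 0]
    - [0, 0, 0.012, 0, 0, 0, 0]
    - [0, 0, 0.016, 0, 0, 0, 0]
    - [0, 0, 0.016, 0, 0, 0, 0]
    - [0, 0, 0.016, 0, 0, 0, 0]

```text
time_s: 8.93
position: [0.532, 0.2078, 0.2184]
tcp_rot: [[1.0, -0.001, 0.001], [-0.001, -1.0, 0.0], [0.001, -0.0, -1.0]]
force: [0.6, -0.5, -0.6]
opening: 0.638
grasp_force: 29.1
```

Request:
move_arm:
  increments:
    - [0, 0, 0.006, 0, 0, 0, 0]
    - [0, 0, 0.006, 0, 0, 0, 0.66]
    - [0, 0, 0.006, 0, 0, 0, 0.7]
    - [0, 0, 0.006, 0, 0, 0, 0.74]
    - [0, 0, 0.006, 0, 0, 0, 0.8]
    - [0, 0, 0.006, 0, 0, 0, 0.9]
    - [0, 0, 0.006, 0, 0, 0, 1]
    - [0, 0, 0.006, 0, 0, 0, 1]
    - [0, 0, 0.006, 0, 0, 0, 1]
    - [0, 0, 0.006, 0, 0, 0, 1]

```text
time_s: 9.77
position: [0.5318, 0.2077, 0.2162]
tcp_rot: [[1.0, -0.001, 0.0], [-0.001, -1.0, 0.0], [0.0, -0.0, -1.0]]
force: [0.5, -0.3, 0.4]
opening: 0.989
grasp_force: 0.0
```

Request:
move_arm:
  increments:
    - [0, 0, -0.05, 0, 0, 0, 1]
    - [0, 0, -0.12, 0, 0, 0, 1]
    - [0, 0, -0.22, 0, 0, 0, 1]
    - [-0.05, 0, -0.28, 0, 0, 0, 1]
    - [-0.15, 0, -0.28, 0, 0, 0, 1]
    - [-0.25, 0, -0.28, 0, 0, 0, 1]
    - [-0.3, 0, -0.28, 0, 0, 0, 1]
    - [-0.3, 0, -0.28, 0, 0, 0, 1]

```text
time_s: 10.43
position: [0.4377, 0.2077, 0.3002]
tcp_rot: [[1.0, 0.001, -0.003], [0.001, -1.0, -0.0], [-0.003, 0.0, -1.0]]
force: [0.4, -0.1, -0.2]
opening: 0.999
grasp_force: 0.0
```

```bash
python3 - <<'E'
from h import *
w=viewer.capture("wrist");cv2.imwrite("pics/w4.png",w["image"]);np.save("w4.npy",[w],allow_pickle=True)
m,c=blob(w,(22,80,60),(32,255,255),(150,0,500,400))
P=np.array([atz(w,p,.213,wray)[:2] for p in m]);a,v=np.linalg.eigh(np.cov(P.T));print(c,P.mean(0),np.sqrt(a)*4,v[:,1])
E
```

```text
[ 135   31   77  107 6054]
[322.72811364  83.45837463] [0.53409428 0.20769985] [0.0576353  0.07906395] [-0.99964553  0.02662362]
```

View pics/w4.png

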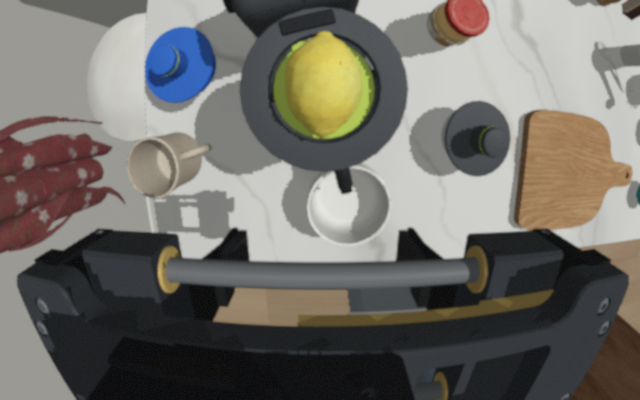

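The lemon rests centred on the green gate at (324,84), and the gripper is clear of it. The bowl, mug and honey haven't moved. Next I'll fit circles for the mouth and the pusher.

```bash
cat >> h.py <<'E'
from scipy.optimize import minimize
def circ(w,c0,z,r,sign=1,d=.0035):
    "centre of a dark disc edge: outside brighter (sign=1)"
    g=cv2.GaussianBlur(cv2.cvtColor(np.ascontiguousarray(w["image"]),cv2.COLOR_BGR2GRAY),(3,3),0).astype(np.float32)
    th=np.linspace(0,2*np.pi,181)[:-1]
    def val(c,rr):
        q=np.array([proj(w,[c[0]+rr*np.cos(t),c[1]+rr*np.sin(t),z],True) for t in th],np.float32)
        return cv2.remap(g,q[:,:1].copy(),q[:,1:].copy(),1)[:,0]
    f=lambda c:-sign*np.mean(np.clip(sign*(val(c,r+d)-val(c,r-d)),0,60)*sign)
    best=min(((f(np.array(c0)+[a,b]),a,b) for a in np.arange(-.012,.0121,.003) for b in np.arange(-.012,.0121,.003)))
    x=minimize(f,np.array(c0)+best[1:],method="Nelder-Mead",options=dict(initial_simplex=np.array(c0)+best[1:]+np.array([[0,0],[.003,0],[0,.003]]))) 
    return np.round(x.x,4),round(x.fun,1)
E
python3 - <<'E'
from h import *
for n in ("w3","w4"):
    w=np.load(n+".npy",allow_pickle=True)[0]
    print("rim",circ(w,[.533,.207],.196,.0705),"bore",circ(w,[.533,.207],.196,.046),"gate",circ(w,[.533,.207],.184,.0435,-1))
    print("collar",circ(w,[.4857,-.0123],.057,.054),"knob",circ(w,[.4857,-.0123],.102,.02))
plan([.415,-.0123,.26],-90)
E
```

```text
rim (array([0.5321, 0.2072]), np.float64(-42.4)) bore (array([0.5343, 0.2054]), np.float64(-18.7)) gate (array([0.5339, 0.2067]), np.float64(-60.0))
collar (array([ 0.486 , -0.0068]), np.float64(-59.2)) knob (array([ 0.48  , -0.0124]), np.float64(-24.0))
rim (array([0.5321, 0.2073]), np.float64(-42.0)) bore (array([0.5297, 0.2073]), np.float64(-16.4)) gate (array([0.5329, 0.207 ]), np.float64(-56.4))
collar (array([ 0.486 , -0.0072]), np.float64(-58.8)) knob (array([ 0.4744, -0.0126]), np.float64(-24.0))
t [-0.085   0.7338  0.135 ] w [-0.     -0.0001  0.0001] J6 102.1 J1 12.1
```

Request:
move_arm:
  increments:
    - [-0.02, 0.12, 0, 0, 0, 0, 1]
    - [-0.04, 0.24, 0, 0, 0, 0, 1]
    - [-0.06, 0.36, 0.0, 0, 0, 0, 1]
    - [-0.085, 0.48, 0.05, 0, 0, 0, 1]
    - [-0.085, 0.6, 0.1, 0, 0, 0, 1]
    - [-0.085, 0.7, 0.13, 0, 0, 0, 1]
    - [-0.085, 0.73, 0.135, 0, 0, 0, 1]
    - [-0.085, 0.73, 0.135, 0, 0, 0, 1]

```text
time_s: 11.15
position: [0.4175, -0.0137, 0.2593]
tcp_rot: [[1.0, -0.005, 0.0], [-0.005, -1.0, -0.0], [0.0, 0.0, -1.0]]
force: [-0.2, -0.1, 0.6]
opening: 0.999
grasp_force: 0.0
```

```bash
python3 - <<'E'
from h import *
w=viewer.capture("wrist");cv2.imwrite("pics/w5.png",w["image"]);np.save("w5.npy",[w],allow_pickle=True)
for r in (.053,.054): print("collar",circ(w,[.486,-.009],.057,r))
print("knob",circ(w,[.486,-.009],.102,.02,d=.002))
im=w["image"].copy()
for c,z,r in (([.486,-.008],.057,.054),([.486,-.008],.102,.02)):
    q=np.array([proj(w,[c[0]+r*np.cos(t),c[1]+r*np.sin(t),z],True) for t in np.linspace(0,6.3,60)]);cv2.polylines(im,[q.astype(np.int32)],True,(0,0,255),1)
x,y=proj(w,[.486,-.01,.08],True).astype(int);cv2.imwrite("pics/w5c.png",cv2.resize(im[max(0,y-90):y+90,x-120:x+120],None,fx=3,fy=3))
print(x,y,bot.read_state()["position"])
E
```

```text
collar (array([ 0.4851, -0.0106]), np.float64(-57.9))
collar (array([ 0.4857, -0.0116]), np.float64(-58.0))
knob (array([0.4736, 0.0132]), np.float64(-16.4))
318 117 [ 0.41736346 -0.01224135  0.25965722]
```

View pics/w5c.png

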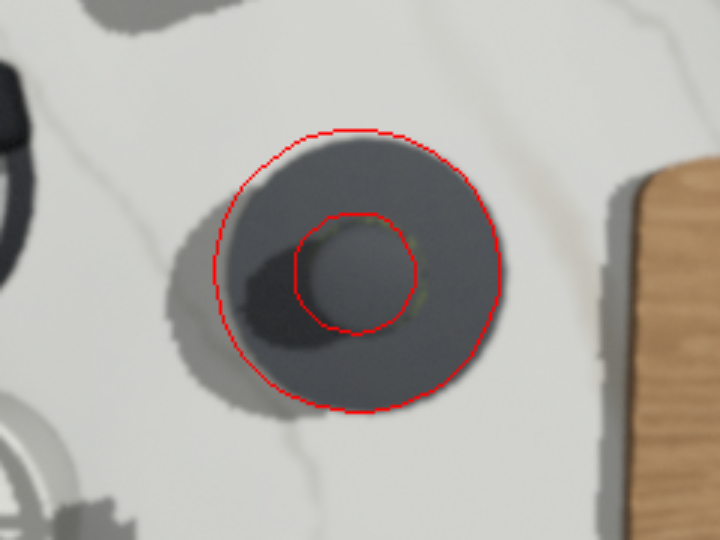

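The crop shows the pusher's collar with its true centre about 2.5 px (unscaled) off my overlay, which gives a centre of (0.4848, -0.0108). Going in to grasp the knob.

Request:
move_arm:
  increments:
    - [0.1, -0.005, 0.1, 0, 0, 0, 1]
    - [0.2, -0.005, 0.2, 0, 0, 0, 1]
    - [0.225, -0.005, 0.3, 0, 0, 0, 1]
    - [0.225, -0.005, 0.4, 0, 0, 0, 1]
    - [0.225, -0.005, 0.5, 0, 0, 0, 1]
    - [0.225, -0.005, 0.57, 0, 0, 0, 1]
    - [0.225, -0.005, 0.605, 0, 0, 0, 1]
    - [0.225, -0.005, 0.605, 0, 0, 0, 1]
    - [0.225, -0.005, 0.605, 0, 0, 0, 1]

```text
time_s: 11.95
position: [0.4843, -0.0085, 0.078]
tcp_rot: [[1.0, 0.001, -0.0], [0.001, -1.0, 0.0], [-0.0, -0.0, -1.0]]
force: [0.1, 0.2, 0.5]
opening: 0.999
grasp_force: 0.0
```

Request:
move_arm:
  increments:
    - [0, 0, 0, 0, 0, 0, 0.7]
    - [0, 0, 0, 0, 0, 0, 0.55]
    - [0, 0, 0, 0, 0, 0, 0.4]
    - [0, 0, 0, 0, 0, 0, 0]
    - [0, 0, 0, 0, 0, 0, 0]
    - [0, 0, 0, 0, 0, 0, 0]
    - [0, 0, 0, 0, 0, 0, 0]
    - [0, 0, 0, 0, 0, 0, 0]
    - [0, 0, 0, 0, 0, 0, 0]
    - [0, 0, 0, 0, 0, 0, 0]

```text
time_s: 12.78
position: [0.4837, -0.01, 0.0782]
tcp_rot: [[1.0, -0.001, 0.0], [-0.001, -1.0, -0.0], [0.0, 0.0, -1.0]]
force: [-0.0, -0.7, 0.6]
opening: 0.451
grasp_force: 30.0
```

Request:
move_arm:
  increments:
    - [0, 0, -0.05, 0, 0, 0, 0]
    - [0, 0, -0.12, 0, 0, 0, 0]
    - [0, 0, -0.22, 0, 0, 0, 0]
    - [0, 0, -0.32, 0, 0, 0, 0]
    - [0, -0.08, -0.4, 0, 0, 0, 0]
    - [0, -0.16, -0.44, 0, 0, 0, 0]
    - [0, -0.22, -0.5, 0, 0, 0, 0]
    - [0, -0.25, -0.6, 0, 0, 0, 0]
    - [0, -0.25, -0.7, 0, 0, 0, 0]
    - [0, -0.25, -0.8, 0, 0, 0, 0]

```text
time_s: 13.62
position: [0.482, 0.0663, 0.3182]
tcp_rot: [[1.0, 0.001, -0.004], [0.001, -1.0, 0.001], [-0.004, -0.001, -1.0]]
force: [0.8, -0.2, -2.9]
opening: 0.456
grasp_force: 30.0
```

Request:
move_arm:
  increments:
    - [0, 0, -0.07, 0, 0, 0, 0]
    - [0, 0, -0.14, 0, 0, 0, 0]
    - [0, 0, -0.16, 0, 0, 0, 0]
    - [0, 0, -0.16, 0, 0, 0, 0]

```text
time_s: 13.95
position: [0.484, 0.0653, 0.3669]
tcp_rot: [[1.0, -0.001, 0.002], [-0.001, -1.0, -0.0], [0.002, 0.0, -1.0]]
force: [0.3, -0.0, -4.1]
opening: 0.448
grasp_force: 30.0
```

```bash
python3 - <<'E'
from h import *
w=viewer.capture("wrist");cv2.imwrite("pics/w6.png",w["image"]);np.save("w6.npy",[w],allow_pickle=True)
s=bot.read_state();p=s["position"];print(p,s["grasp_force"],s["opening"])
print("held collar",[circ(w,[p[0],p[1]],p[2]-.0782+.057,r) for r in (.053,.054)])
plan([.5325,.2072,p[2]],-90)
E
```

```text
[0.48308169 0.06530478 0.36536587] 29.994481034955243 0.4503678844497094
held collar [(array([0.4828, 0.0644]), np.float64(-39.8)), (array([0.4846, 0.0629]), np.float64(-40.0))]
t [ 1.644e-01 -4.731e-01 -1.000e-04] w [-0.0001  0.0004 -0.0002] J6 84.6 J1 -5.5
```

View pics/w6.png

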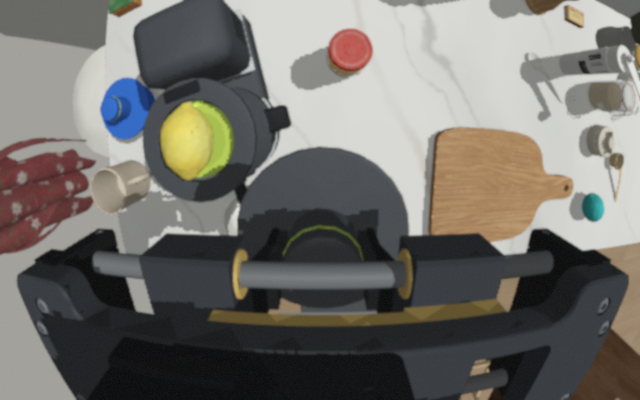

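The view shows the pusher held upright, its collar centred under the tool at (323,235). The lemon is still on the gate at (187,140).

Request:
move_arm:
  increments:
    - [0.03, -0.1, 0, 0, 0, 0, 0]
    - [0.06, -0.2, 0, 0, 0, 0, 0]
    - [0.1, -0.3, 0, 0, 0, 0, 0]
    - [0.14, -0.4, 0, 0, 0, 0, 0]
    - [0.163, -0.474, 0, 0, 0, 0, 0]
    - [0.163, -0.474, 0, 0, 0, 0, 0]
    - [0.163, -0.474, 0.04, 0, 0, 0, 0]
    - [0.163, -0.474, 0.08, 0, 0, 0, 0]
    - [0.163, -0.474, 0.11, 0, 0, 0, 0]
    - [0.163, -0.474, 0.11, 0, 0, 0, 0]

```text
time_s: 14.83
position: [0.5301, 0.2065, 0.3288]
tcp_rot: [[1.0, -0.001, -0.009], [-0.001, -1.0, -0.002], [-0.009, 0.002, -1.0]]
force: [-0.0, -0.8, -4.3]
opening: 0.449
grasp_force: 30.0
```

```bash
python3 - <<'E'
from h import *
print(bot.read_state()["position"]);plan([.532,.2076,.284],-90);plan([.532,.2076,.2242],-90)
E
```

```text
[0.53012556 0.20650753 0.32877099]
t [ 0.0076 -0.0039  0.1492] w [ 0.0006  0.003  -0.0003] J6 100.1 J1 10.0
t [ 0.0095 -0.0043  0.3485] w [ 0.0006  0.003  -0.0003] J6 100.1 J1 10.0
```

Request:
move_arm:
  increments:
    - [0, 0, 0, 0, 0, 0, 0]
    - [0, 0, 0, 0, 0, 0, 0]
    - [0, 0, 0.02, 0, 0, 0, 0]
    - [0, 0, 0.04, 0, 0, 0, 0]
    - [0, 0, 0.06, 0, 0, 0, 0]
    - [0, 0, 0.08, 0, 0, 0, 0]
    - [0, 0, 0.1, 0, 0, 0, 0]
    - [0, 0, 0.12, 0, 0, 0, 0]
    - [0, 0, 0.14, 0, 0, 0, 0]
    - [0, 0, 0.16, 0, 0, 0, 0]

```text
time_s: 15.67
position: [0.5325, 0.2074, 0.2842]
tcp_rot: [[1.0, -0.001, -0.001], [-0.001, -1.0, -0.0], [-0.001, 0.0, -1.0]]
force: [-0.4, 0.2, -2.6]
opening: 0.451
grasp_force: 30.0
```

```bash
python3 - <<'E'
from h import *
s=bot.read_state();print(s["position"],s["force"]);plan([.532,.2076,.2242],-90)
E
```

```text
[0.53247292 0.20738994 0.2842492 ] [-0.43493797  0.19569942 -2.6209713 ]
t [-0.0015 -0.0007  0.2002] w [ 0.      0.0002 -0.0002] J6 100.1 J1 10.1
```

Request:
move_arm:
  increments:
    - [0, 0, 0.02, 0, 0, 0, 0]
    - [0, 0, 0.04, 0, 0, 0, 0]
    - [0, 0, 0.06, 0, 0, 0, 0]
    - [0, 0, 0.08, 0, 0, 0, 0]
    - [0, 0, 0.1, 0, 0, 0, 0]
    - [0, 0, 0.115, 0, 0, 0, 0]
    - [0, 0, 0.13, 0, 0, 0, 0]
    - [0, 0, 0.145, 0, 0, 0, 0]
    - [0, 0, 0.16, 0, 0, 0, 0]
    - [0, 0, 0.175, 0, 0, 0, 0]

```text
time_s: 16.5
position: [0.5301, 0.207, 0.232]
tcp_rot: [[1.0, -0.0, -0.006], [-0.0, -1.0, -0.001], [-0.006, 0.001, -1.0]]
force: [-6.6, -1.0, -0.0]
opening: 0.452
grasp_force: 30.0
```

Request:
move_arm:
  increments:
    - [0, 0, 0.005, 0, 0, 0, 0]
    - [0, 0, 0.01, 0, 0, 0, 0]
    - [0, 0, 0.015, 0, 0, 0, 0]
    - [0, 0, 0.02, 0, 0, 0, 0]
    - [0, 0, 0.024, 0, 0, 0, 0]
    - [0, 0, 0.024, 0, 0, 0, 0]
    - [0, 0, 0.024, 0, 0, 0, 0]

```text
time_s: 17.08
position: [0.5304, 0.2071, 0.2251]
tcp_rot: [[1.0, -0.0, -0.005], [-0.0, -1.0, -0.001], [-0.005, 0.001, -1.0]]
force: [-6.8, -1.2, 0.4]
opening: 0.451
grasp_force: 30.0
```

Request:
move_arm:
  increments:
    - [0, 0, 0.003, 0, 0, 0, 0]
    - [0, 0, 0.006, 0, 0, 0, 0]
    - [0, 0, 0.009, 0, 0, 0, 0]
    - [0, 0, 0.009, 0, 0, 0, 0]
    - [0, 0, 0.009, 0, 0, 0, 0]

```text
time_s: 17.5
position: [0.53, 0.207, 0.2242]
tcp_rot: [[1.0, -0.0, -0.005], [-0.0, -1.0, -0.001], [-0.005, 0.001, -1.0]]
force: [-9.9, -3.4, 10.6]
opening: 0.452
grasp_force: 30.0
```

The force rose to 10.6 N at the expected height, so the collar is on the rim. Releasing and lifting clear.

Request:
move_arm:
  increments:
    - [0, 0, -0.004, 0, 0, 0, 0.46]
    - [0, 0, -0.004, 0, 0, 0, 0.5]
    - [0, 0, -0.004, 0, 0, 0, 0.6]
    - [0, 0, -0.004, 0, 0, 0, 0.7]
    - [0, 0, -0.004, 0, 0, 0, 0.8]
    - [0, 0, -0.004, 0, 0, 0, 0.9]
    - [0, 0, -0.004, 0, 0, 0, 1]
    - [0, 0, -0.004, 0, 0, 0, 1]
    - [0, 0, -0.004, 0, 0, 0, 1]

```text
time_s: 18.25
position: [0.5328, 0.2074, 0.2239]
tcp_rot: [[1.0, -0.001, 0.0], [-0.001, -1.0, 0.0], [0.0, -0.0, -1.0]]
force: [-0.0, 0.1, -0.1]
opening: 0.937
grasp_force: 0.0
```

Request:
move_arm:
  increments:
    - [0, 0, -0.05, 0, 0, 0, 1]
    - [0, 0, -0.12, 0, 0, 0, 1]
    - [0, 0, -0.22, 0, 0, 0, 1]
    - [0, 0, -0.3, 0, 0, 0, 1]
    - [-0.1, 0, -0.33, 0, 0, 0, 1]
    - [-0.2, 0, -0.33, 0, 0, 0, 1]
    - [-0.3, 0, -0.33, 0, 0, 0, 1]
    - [-0.3, 0, -0.33, 0, 0, 0, 1]

```text
time_s: 18.92
position: [0.4361, 0.2073, 0.3227]
tcp_rot: [[1.0, 0.001, -0.006], [0.001, -1.0, -0.001], [-0.006, 0.001, -1.0]]
force: [-0.6, -0.5, -0.2]
opening: 1.001
grasp_force: 0.0
```

```bash
python3 - <<'E'
from h import *
w=viewer.capture("wrist")
s=bot.read_state();print(s["position"],s["force"])
for z in (.203,.207):print("collar",[circ(w,[.532,.207],z,r) for r in (.053,.054)])
print("rim",circ(w,[.532,.207],.196,.0705))
cv2.imwrite("pics/w7.png",w["image"])
sd=viewer.capture("side")["image"];sc=viewer.capture("scene")["image"]
f=lambda i:cv2.resize(i,(399,300),interpolation=2)
cv2.imwrite("pics/fin.png",np.vstack([np.hstack([f(w["image"][0:200,190:456]),f(sc[180:300,170:330])]),np.hstack([f(sd[135:225,265:385]),f(sd[135:180,285:345])])]))
E
```

```text
[0.43955411 0.20747474 0.32308418] [-0.18214745  0.81464294 -0.03949328]
collar [(array([0.5239, 0.1909]), np.float64(-21.8)), (array([0.5239, 0.192 ]), np.float64(-22.1))]
collar [(array([0.5236, 0.192 ]), np.float64(-22.1)), (array([0.5248, 0.1927]), np.float64(-22.4))]
rim (array([0.5319, 0.2072]), np.float64(-41.3))
```

View pics/fin.png

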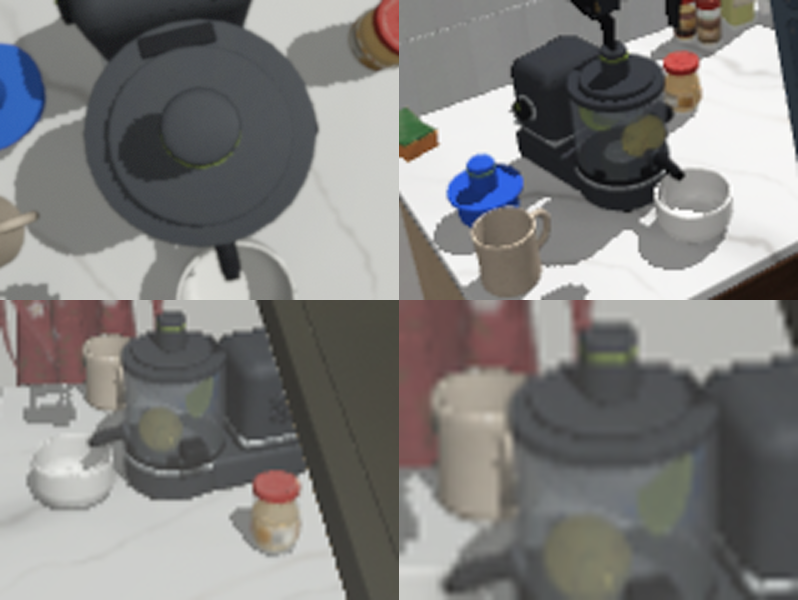

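The lemon shows through the drum wall, down in the chamber. The pusher's collar is flat and concentric on the rim, and the gripper is clear.

```bash
python3 -c "
from rig import workorder
print(workorder.hand_in())"
```

```text
the job is handed in; nothing more can be done
None
```

The job is handed in, with no verdict returned: in the last pictures the lemon is in the chamber, the pusher is home with its collar flat on the rim, and the bowl, honey jar and mug are where they stood.

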